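# Put the tools back on their shadow mats

### The arm

A 7-joint arm with a two-finger parallel gripper is mounted at the origin on a cart in front of the work surface, level with it; the furniture and walls round the work are solid. World frame = base frame: x ahead of the robot, y to its left, z up, the work surface at z = 0. Lengths are in m, angles in rad, forces in N, time in s.
With the tool pointing down it reaches from about 0.425 to 1.025 m from the base axis. Payload 9.4 kg.
Tool frame: the origin (TCP) lies on the centre line of the jaws, within the pads' length; the fingertips stand 25 mm ahead of it and the grasp point (between the pads) lies 6 mm ahead of it; z points along the fingers, y is the line along which they close (so a half turn about z gives the same grasp; the last joint's range is limited). The gripper opens to 85 mm and grips with 20 to 120 N. Pads are 22 mm wide; open, the fingers measure 114 mm over their backs; the gripper's body (76 mm by 85 mm) begins 54 mm behind the grasp point. The pads swing forward as they close: fully open they stand 13 mm farther back than shut.
Start: joints at [-1.343, 0.599, -0.003, 1.599, 0.002, 0.943, -0.08], TCP at [0.218, 0.692, 0.256] pointing down, gripper open.
Joint ranges: [-2.57, 2.57], [-0.35, 1.97], [-1.29, 1.29], [0.11, 2.56], [-1.05, 4.19], [0.11, 1.86], [-2.63, 2.63]. Speed limits (rad/s): [2.22, 2.22, 3.01, 3.01, 3.14, 3.14, 3.14].

### API

Orientations are given as a rotation vector (axis times angle).
In Python, from workcell import telemetry, eyes, ticket gives the robot as it stands. The module is installed in compiled form; this text tells all that it offers.
- The arm moves only by the tool jog_arm, never from a script. Its argument "steps" is a list that holds one entry, the list of rows, each a list of 6 numbers: the shift along the world's x, y, z in mm, then the turn, a rotation vector about the world's x, y, z in rad. In form: [[[dx, dy, dz, rx, ry, rz], ...]]. A call has 1 to 5 rows; each row is the pose to reach, as a shift and turn from the pose commanded when the call began; what a row does not reach only later rows make up. A row lasts 1/12 s, in which the tool goes at most 41.7 mm and 7.16 degrees, less where a joint would pass 70% of its speed; a pose out of reach is approached as far as the arm can. A call with a gripper value outside its range is refused whole. "fingers" is the closure, from -1 (fully open) to 1 (shut), set as the call begins (left out, the last holds). The fingers move at their own pace and stop on an object; "grip_force" is the grip in N (left out, the last holds). Time passes only in rows, so rows that repeat a pose let the fingers close. It gives the time, the measured TCP pose, the force, the opening and the grip force at its end, in the units of the state.
- telemetry.sense(): the state, without advancing time (a new reading comes with each control period).
- eyes.grab_frame(name): name is "scene" or "top"; returns a dict with "img" (420x560x3 uint8, red, green, blue), "vertical_fov" (degrees; the focal length in pixels is half the picture's height over the tangent of half this angle, whatever the lens; pixels are square), "cx", "cy" (the principal point, pixels), "xyz" and "attitude" of the camera in the world. Camera axes: x right, y up, looking along -z (the intrinsics and any distortion apply to the point x, -y, -z); pixel columns grow to the right and rows downward; lengths in m; the calibration is good to about 2 mm. A picture is of the moment at which its call begins. There is no depth.
- ticket.close_job(): hands the job in; it is judged then, once.
The state is a dict: "clock": time; "qpos": joint angles; "qvel": joint speeds; "effort": joint torques, N m; "tcp_pos": TCP position; "ee_rot": TCP orientation; "contact_force": force on the tool from outside, world axes, zero at the start; "moment": the same for the moment, N m; "gripper_width": opening from 0.0 (shut) to 1.0 (fully open); "finger_force": force on a finger pad.
Only numpy, scipy, OpenCV 4.12 (cv2) and the standard library are available. Lean on these libraries where they do the work, as an engineer would, in place of code of your own. Each camera call takes 0.05 s, during which the arm holds its last target. There are 200 camera calls.

### The job

Put the torch, the tape measure, the bit box and the glue bottle back on the four rubber shadow mats, each on the mat whose outline matches it: resting on it the way it sits now on its base, lying along the outline and inside the coloured line, either way round. The glue bottle has been left standing on the torch's mat, so it must go to its own mat before the torch can go home; never lay or tip it over. Leave the sanding block and the grey oil can where they are.

Things in the scene. Friction and masses are not known exactly. Their poses are not given: they have to be found in the camera images.
- torch: Dark grey aluminium torch lying on its side on the bench, 142 long (own y), 37 wide over the head and about 30 over the barrel, 37 high. Origin: on the underside, at the middle of the length and width. z up. Grip it from above across the middle (fingers closing along own x; it closes on 30 mm). About 0.2 kg. Torch, tape measure and bit box lie in any order left of the mats.
- tape_measure: Yellow tape measure standing on its base, 82 long (own y, with the small hook), 36 wide (own x), 63 high. Origin: on the underside, at the middle of the bounding box. z up. The solid case reaches from x = -16 to +18 and from y = -29 to +39 mm of the origin, with flat sides: grip it from above across the width (closing along own x) at y = +5 mm. About 0.3 kg.
- bit_box: Red driver-bit holder with a row of upright bits, 100 long (own y), 34 wide (own x); the red block is 22 high, the bits reach up to 38 mm. Origin: centre of the underside. z up. Grip the red block from above across the width (closing along own x), with the finger tips near the bench. About 0.16 kg.
- glue_bottle: Yellow round glue bottle with orange nozzle cap standing upright, body 58 in diameter and 138 high, then the cap, a cylinder to the fingers, 28 in diameter from 138 to 180 mm. Origin: centre of the underside, z up. Grip the cap from above about 158 mm above the underside. About 0.27 kg. It starts on the far end of the torch's mat, 30 to 50 mm from its centre.
- mat_torch: Dark rubber mat 176 x 71 mm with a WHITE outline, inside it the dark silhouette of the torch, 142 x 37 mm (the outer edge of the white line is 160 x 55). Top face 2 mm above the bench, fixed to it. Origin: centre of the underside, which is also the centre of the outline; the own y axis runs along the long side, z up.
- mat_tape: Dark rubber mat 116 x 70 mm with a YELLOW outline, inside it a plain dark silhouette of 82 x 36 mm for the tape measure (outer edge of the line 100 x 54). Top face 2 mm above the bench, fixed to it. Origin: centre of the underside, which is also the centre of the outline; the own y axis runs along the long side, z up.
- mat_bits: Dark rubber mat 134 x 68 mm with a RED outline, inside it a dark silhouette of 100 x 34 mm with a row of seven red dots, for the bit box (outer edge of the line 118 x 52). Top face 2 mm above the bench, fixed to it. Origin: centre of the underside, which is also the centre of the outline; the own y axis runs along the long side, z up.
- mat_glue: Square dark rubber mat 95 x 95 mm with a round ORANGE outline, inside it a dark disc of 59 mm for the glue bottle (outer diameter of the line 77). Top face 2 mm above the bench, fixed. Origin: centre of the underside, below the disc's centre. The four mats lie side by side on the right, long sides roughly ahead, about 110 mm apart, in any order.
- sanding_block: Bystander: cork sanding block, brown on top and red below, 66 x 112 x 36 mm, left of the vise. Origin: centre of the underside. Leave alone. The blue bench vise is fixed: 150 high, x = 0.28 to 0.50, y = 0.05 to 0.21 m.
- oil_can: Bystander: grey metal pump oiler with a thin upright spout, body 62 in diameter and 80 high, 140 high in all, behind the work. Origin: centre of the underside. Leave alone. Fixed beside it, behind the mats: the red tool chest, 205 high and 240 with its handle, front face at x = 0.63 m, from y = -0.47 to -0.13 m; carry round or over it.
Not all that is in view belongs to the job. Leave any purple look-alike of the glue_bottle alone.

How it is judged:
By the outcome, as a careful person would: the job done as asked, in the order asked, and still so for the second after the job is handed in, with the robot touching nothing.
It also fails if it takes over 125 s, if anything falls off the work surface, if the arm or the gripper's body presses on something with over 40 N, if the wrist force passes 120 N, or if a joint passes its speed limit or range.

## Working session

There is one attempt and no reset: what is moved stays moved. The work goes in short steps, Python scripts to look and compute and a tool call to move; the robot and the scene stay as the last step left them, time stands still between calls to the robot, and variables do not carry over. Pictures are saved under pics/ and viewed, at most 14 in all, crops included, and the job is handed in when it is done.

Besides the shell and the picture viewer there is one more tool, called after "Call:" as name(argument=value, ...) on one line, values as JSON. jog_arm: Moves the arm, as the interface text tells. Its arguments: {"type":"object","properties":{"steps":{"type":"array","items":{"type":"array","items":{"type":"array","items":{"type":"number"}}}},"fingers":{"type":"number"},"grip_force":{"type":"number"}},"required":["steps"]}

```bash
mkdir -p pics
cat > h.py <<'E'
import numpy as np, cv2
from scipy.spatial.transform import Rotation as R
from workcell import telemetry, eyes, ticket
def grab(n,fn=None):
    d=eyes.grab_frame(n)
    if fn: cv2.imwrite('pics/'+fn,d['img'][:,:,::-1])
    return d
E
python3 - <<'E'
from h import *
for n in('top','scene'):
    d=grab(n,n+'0.png'); print({k:v for k,v in d.items() if k!='img'})
    np.save(n+'.npy',d['img'])
print(telemetry.sense())
E
```

```text
{'vertical_fov': 47.95816248579922, 'cx': 275.8312036178994, 'cy': 214.77609922580237, 'xyz': array([ 0.45419192, -0.02585866,  1.28459921]), 'attitude': array([ 0.05490196, -0.06899458, -1.58540519])}
{'vertical_fov': 43.72012491626572, 'cx': 289.002133156904, 'cy': 208.48481550564068, 'xyz': array([-0.01192936, -0.8244979 ,  1.12972502]), 'attitude': array([ 0.70326344, -0.23885121, -0.56963967])}
{'clock': 0.1, 'qpos': array([-1.3426691 ,  0.60007929, -0.00250683,  1.60006057,  0.00177921,
        0.94288956, -0.07978941]), 'qvel': array([ 0.00096046, -0.00149127,  0.00098033, -0.00102773, -0.00044184,
        0.00104854, -0.00085399]), 'effort': array([ 4.63688324e-03, -7.77986670e+01,  1.56924617e+00, -2.58620721e+01,
        1.25427620e-02,  5.47662421e-03,  1.43860262e-05]), 'tcp_pos': array([0.2175019 , 0.69119702, 0.25547531]), 'ee_rot': array([-4.76915863e-01, -3.10509888e+00,  2.25000588e-03]), 'contact_force': array([0.81608298, 0.0666969 , 0.26005044]), 'moment': array([-0.0062794 ,  0.01388037, -0.02376202]), 'finger_force': 0.0, 'gripper_width': 0.9982083062982652}
```

View pics/top0.png

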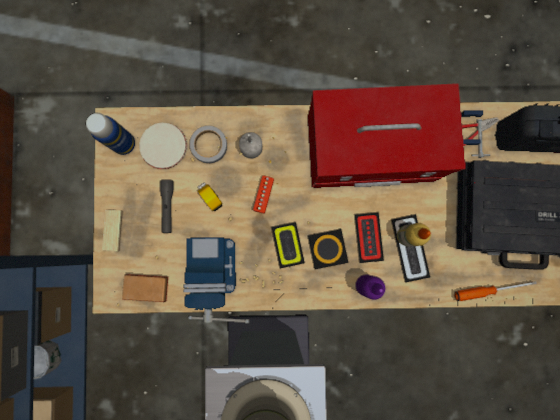

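View pics/scene0.png

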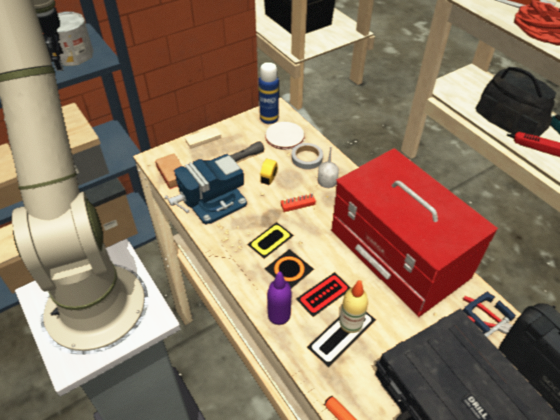

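The top view shows these candidates. For the bottle: yellow with an orange cap at (412,234) and a purple look-alike at (371,287), so I choose the yellow one. For the torch: dark grey at (167,205). The orange screwdriver at (490,292) and the blue can at (110,133) are not it. For the tape measure: yellow at (210,197), not the grey roll at (208,144). For the bit box: red at (264,194). The mats run yellow (288,244), orange (328,248), red (369,237), white (411,248).

```bash
cat >> h.py <<'E'
def f_(d): return d['img'].shape[0]/2/np.tan(np.radians(d['vertical_fov'])/2)
def cast(d,uv,z):
    uv=np.atleast_2d(uv).astype(float); f=f_(d)
    r=np.c_[(uv[:,0]-d['cx'])/f,-(uv[:,1]-d['cy'])/f,-np.ones(len(uv))]
    r=R.from_rotvec(d['attitude']).apply(r); c=d['xyz']
    return c+r*((z-c[2])/r[:,2])[:,None]
def proj(d,p):
    q=R.from_rotvec(d['attitude']).inv().apply(np.atleast_2d(p)-d['xyz']); f=f_(d)
    return np.c_[d['cx']+f*q[:,0]/-q[:,2], d['cy']-f*q[:,1]/-q[:,2]]
def blobs(d,lo,hi,box,n=1,k=0):
    """hsv mask inside box (u0,v0,u1,v1): n largest contours, full-image coords"""
    u0,v0,u1,v1=box; h=cv2.cvtColor(d['img'],cv2.COLOR_RGB2HSV)[v0:v1,u0:u1]
    m=cv2.inRange(h,lo,hi)
    if k: m=cv2.morphologyEx(m,cv2.MORPH_CLOSE,np.ones((k,k)))
    c,_=cv2.findContours(m,cv2.RETR_EXTERNAL,cv2.CHAIN_APPROX_NONE)
    return [x[:,0]+[u0,v0] for x in sorted(c,key=cv2.contourArea)[::-1][:n]]
def rect(d,c,z):
    """min-area rectangle in world mm: centre, long, short, yaw(deg) of the long axis"""
    p=(cast(d,c,z)[:,:2]*1000).astype(np.float32); (x,y),(w,h),_=cv2.minAreaRect(p)
    b=cv2.boxPoints(cv2.minAreaRect(p)); e=max(b[1]-b[0],b[2]-b[1],key=np.linalg.norm)
    return np.round([x,y,max(w,h),min(w,h),np.degrees(np.arctan2(e[1],e[0]))%180],1)
E
python3 - <<'E'
from h import *
d=grab('top'); s=grab('scene')
i=d['img'][:,:,::-1]
a=cv2.resize(i[165:245,150:290],None,fx=5.6,fy=5.6,interpolation=cv2.INTER_CUBIC)
b=cv2.resize(i[200:305,265:440],None,fx=4.5,fy=4.5,interpolation=cv2.INTER_CUBIC)
cv2.imwrite('pics/a1.png',a); cv2.imwrite('pics/b1.png',b)
M={'mat_tape':((25,120,120),(35,255,255),(268,215,310,272)),
'mat_glue':((12,120,100),(24,255,255),(305,225,350,272)),
'mat_bits':((0,150,70),(8,255,255),(350,208,388,268)),
'mat_torch':((0,0,150),(179,60,255),(390,212,434,286))}
for n,(lo,hi,bx) in M.items():
    c=blobs(d,lo,hi,bx)[0]; print(n,rect(d,c,.002))
for n,lo,hi,bx,z in [('bits',(0,150,70),(8,255,255),(245,170,285,220),.022),('tape',(20,140,80),(35,255,255),(190,178,228,216),.063),('torch',(0,0,0),(179,110,95),(154,172,180,240),.018)]:
    c=blobs(d,lo,hi,bx,k=3)[0]; print(n,rect(d,c,z),c.min(0),c.max(0))
E
```

```text
mat_tape [473.8 -68.4 100.5  54.3  11. ]
mat_glue [ 460.1 -178.1   76.1   75.7   89.1]
mat_bits [ 490.7 -289.7  120.9   54.7    4.4]
mat_torch [ 428.8 -407.4   94.1   53.3   10.5]
bits [610.5  -4.2  98.7  33.3 164.1] [253 176] [273 212]
tape [599.9 134.5  64.5  35.3  36.2] [198 184] [221 210]
torch [5.825e+02 2.558e+02 1.409e+02 3.500e+01 1.000e-01] [160 180] [173 232]
```

View pics/a1.png

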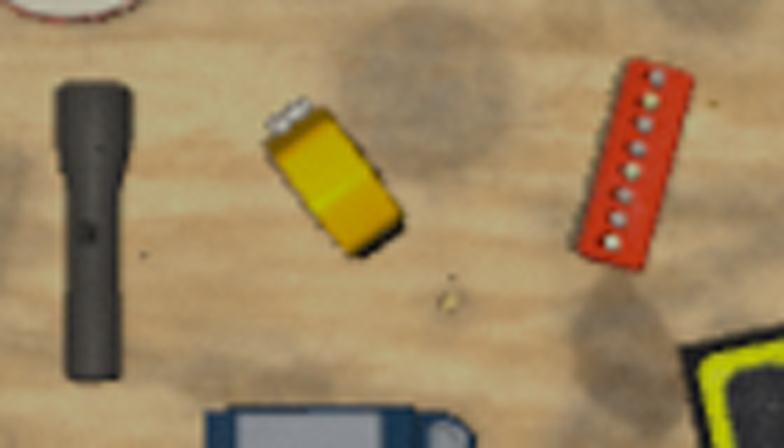

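View pics/b1.png

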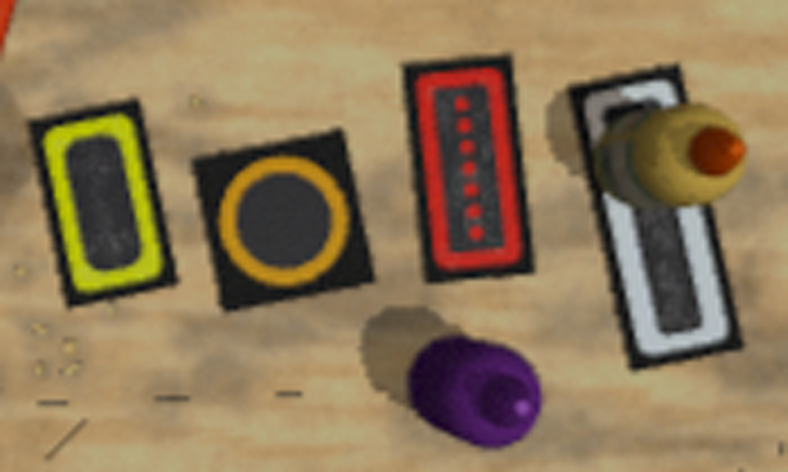

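```bash
cat >> h.py <<'E'
def tri(d,u,s,v):
    a=cast(d,u,0)[0]-d['xyz']; b=cast(s,v,0)[0]-s['xyz']; a/=np.linalg.norm(a); b/=np.linalg.norm(b)
    t=np.linalg.lstsq(np.c_[a,-b],s['xyz']-d['xyz'],rcond=None)[0]
    p,q=d['xyz']+a*t[0],s['xyz']+b*t[1]; return np.round(1000*(p+q)/2,1),round(1000*np.linalg.norm(p-q),1)
E
python3 - <<'E'
from h import *
d=grab('top'); s=grab('scene')
c=np.array([(570,87),(681,66),(743,347),(632,369)])/4.5+[265-.39,200-.39]
print('mat_torch',rect(d,c,.002))
def cen(c): m=cv2.moments(c); return m['m10']/m['m00'],m['m01']/m['m00']
lo,hi=(3,150,80),(14,255,255)
u=cen(blobs(d,lo,hi,(400,215,440,255))[0]); v=cen(blobs(s,lo,hi,(335,270,375,310))[0])
print('cap',u,v,tri(d,u,s,v))
# purple
lo,hi=(125,80,30),(160,255,255)
print('purple top blob',[ (c.min(0),c.max(0)) for c in blobs(d,lo,hi,(340,260,400,310))])
i=cv2.resize(s['img'][260:370,265:405,::-1],None,fx=5,fy=5,interpolation=cv2.INTER_CUBIC); cv2.imwrite('pics/c1.png',i)
# second-view check
for n,lo,hi,bx,z in [('bits',(0,150,70),(8,255,255),(275,190,320,215),.011),('tape',(20,140,80),(35,255,255),(255,155,285,190),.04)]:
    c=blobs(s,lo,hi,bx,k=3)[0]; print(n,rect(s,c,z))
E
```

```text
mat_torch [ 460.  -402.3  173.2   69.    10.2]
cap (424.53237410071944, 233.39088729016785) (357.5550964187328, 289.15977961432503) (array([ 493. , -393.7,  151.7]), np.float64(0.2))
purple top blob [(array([356, 275]), array([384, 298]))]
bits [611.9  -4.6  99.   41.1 164.1]
tape [597.2 130.7  96.   43.9  44.4]
```

View pics/c1.png

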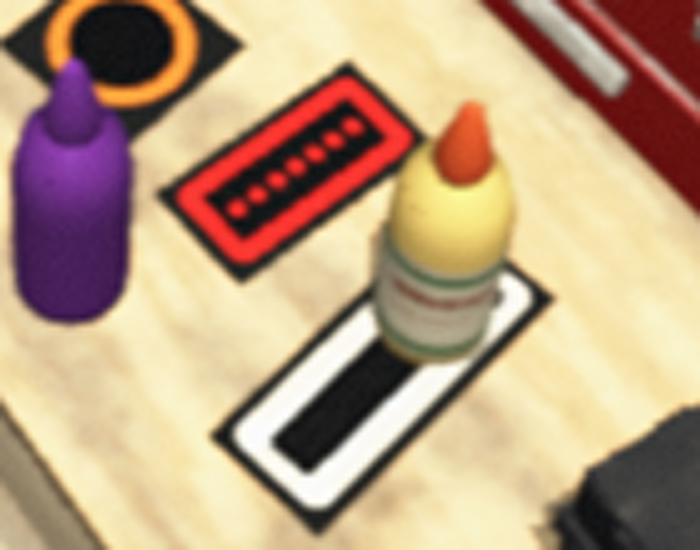

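The top view puts the cap at (424,233). Two-ray triangulation gives (493,−394), with rays meeting within 0.2 mm. The crop confirms the yellow bottle with the orange cap stands on the white-outlined mat. The purple one stands on bare bench.

Call:
jog_arm(steps=[[[115,-165,60,0,0,-0.5],[115,-165,60,0,0,-0.5],[115,-165,60,0,0,-0.5],[115,-165,60,0,0,-0.5],[115,-165,60,0,0,-0.5]]], fingers=-1)

```text
clock: 0.72
tcp_pos: [0.3324, 0.5262, 0.3163]
ee_rot: [1.241, 2.886, 0.0]
contact_force: [0.9, -0.4, -0.6]
gripper_width: 1.001
finger_force: 0.0
```

Call:
jog_arm(steps=[[[115,-165,0,0,0,-0.5],[115,-165,0,0,0,-0.5],[115,-165,0,0,0,-0.5],[115,-165,0,0,0,-0.5],[115,-165,0,0,0,-0.5]]])

```text
clock: 1.13
tcp_pos: [0.4481, 0.3599, 0.3162]
ee_rot: [1.918, 2.487, 0.0]
contact_force: [-0.2, 0.3, -0.2]
gripper_width: 0.997
finger_force: 0.0
```

Call:
jog_arm(steps=[[[115,-165,0,0,0,-0.5],[115,-165,0,0,0,-0.5],[115,-165,0,0,0,-0.5],[115,-165,0,0,0,-0.5],[115,-165,0,0,0,-0.5]]])

```text
clock: 1.55
tcp_pos: [0.563, 0.195, 0.3161]
ee_rot: [2.474, 1.935, 0.001]
contact_force: [0.9, -0.5, -0.0]
gripper_width: 1.001
finger_force: 0.0
```

Call:
jog_arm(steps=[[[0,-195,0,0,0,-0.5],[0,-195,0,0,0,-0.5],[0,-195,0,0,0,-0.5],[0,-195,0,0,0,-0.5],[0,-195,0,0,0,-0.5]]])

```text
clock: 1.97
tcp_pos: [0.5612, -0.0013, 0.3162]
ee_rot: [2.876, 1.261, 0.0]
contact_force: [0.7, 0.5, -0.3]
gripper_width: 1.003
finger_force: 0.0
```

Call:
jog_arm(steps=[[[-20,-195,0,0,0,-0.5],[-20,-195,0,0,0,-0.5],[-20,-195,0,0,0,-0.5],[-20,-195,0,0,0,-0.5],[-20,-195,0,0,0,-0.5]]])

```text
clock: 2.38
tcp_pos: [0.5407, -0.1958, 0.3162]
ee_rot: [3.098, 0.511, 0.0]
contact_force: [-0.2, 1.1, 0.5]
gripper_width: 0.997
finger_force: 0.0
```

Call:
jog_arm(steps=[[[-48,-190,0,0,0,-0.15],[-48,-190,0,0,0,-0.15],[-48,-190,0,0,0,-0.15],[-48,-190,0,0,0,-0.15],[-48,-190,0,0,0,-0.15]]])

```text
clock: 2.8
tcp_pos: [0.492, -0.3858, 0.3162]
ee_rot: [3.127, 0.289, -0.0]
contact_force: [0.5, -0.5, 0.5]
gripper_width: 0.999
finger_force: 0.0
```

Call:
jog_arm(steps=[[[0,-8,-30,0,0,0],[0,-8,-70,0,0,0],[0,-8,-100,0,0,0],[0,-8,-100,0,0,0]]])

```text
clock: 3.13
tcp_pos: [0.4919, -0.3881, 0.2106]
ee_rot: [-3.122, -0.292, 0.01]
contact_force: [-0.2, 0.7, 0.2]
gripper_width: 0.999
finger_force: 0.0
```

Call:
jog_arm(steps=[[[0,0,-12,0,0,0],[0,0,-24,0,0,0],[0,0,-36,0,0,0],[0,0,-47,0,0,0],[0,0,-47,0,0,0]]])

```text
clock: 3.55
tcp_pos: [0.4936, -0.3894, 0.1672]
ee_rot: [-3.126, -0.294, 0.002]
contact_force: [0.1, 0.4, -1.2]
gripper_width: 1.0
finger_force: 0.0
```

Run:
```python
from h import *
s=grab('scene'); d=grab('top')
i=cv2.resize(s['img'][190:350,250:450,::-1],None,fx=3,fy=3); j=cv2.resize(d['img'][200:290,380:480,::-1],(200,180)); 
i[:180,:200]=j
cv2.imwrite('pics/d1.png',i)
```

```text
(no output)
```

View pics/d1.png

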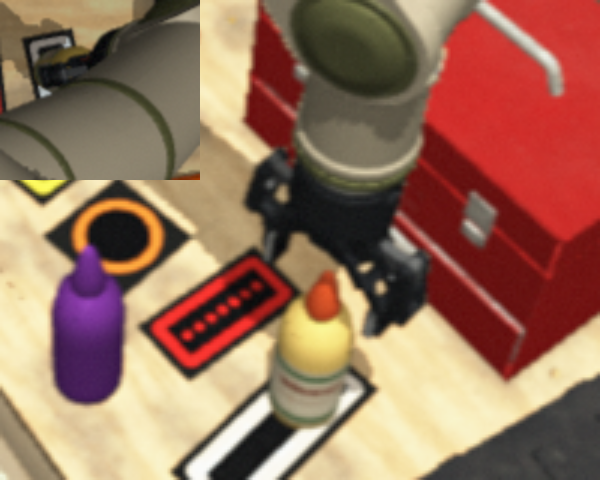

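The crop shows the finger tips at (270,255) and (378,330), with the orange cap at (322,295) midway between them. I'll close.

Call:
jog_arm(steps=[[[0,-3,0,0,0,0],[0,-3,0,0,0,0],[0,-3,0,0,0,0]]])

```text
clock: 3.9
tcp_pos: [0.4939, -0.3937, 0.1694]
ee_rot: [3.127, 0.293, 0.001]
contact_force: [0.2, 0.0, -0.6]
gripper_width: 1.004
finger_force: 0.0
```

Call:
jog_arm(steps=[[[0,0,0,0,0,0],[0,0,0,0,0,0],[0,0,0,0,0,0],[0,0,0,0,0,0],[0,0,0,0,0,0]]], fingers=1, grip_force=40)

```text
clock: 4.32
tcp_pos: [0.4938, -0.393, 0.1689]
ee_rot: [-3.128, -0.293, -0.0]
contact_force: [0.4, 2.2, 6.2]
gripper_width: 0.316
finger_force: 38.9
```

Call:
jog_arm(steps=[[[0,0,0,0,0,0],[0,0,0,0,0,0],[0,0,0,0,0,0],[0,0,0,0,0,0],[0,0,0,0,0,0]]])

```text
clock: 4.73
tcp_pos: [0.4937, -0.3929, 0.1689]
ee_rot: [-3.127, -0.293, 0.0]
contact_force: [0.9, 2.7, 5.2]
gripper_width: 0.318
finger_force: 39.4
```

Call:
jog_arm(steps=[[[0,0,8,0,0,0],[0,0,24,0,0,0],[0,0,40,0,0,0],[0,0,50,0,0,0],[0,0,50,0,0,0]]])

```text
clock: 5.15
tcp_pos: [0.4942, -0.3943, 0.2209]
ee_rot: [3.125, 0.292, 0.004]
contact_force: [0.1, 0.2, -2.3]
gripper_width: 0.319
finger_force: 39.8
```

Call:
jog_arm(steps=[[[-3,15,0,0,0,0],[-8,40,0,0,0,0],[-12,70,0,0,0,0],[-16,95,0,0,0,0],[-17,108,0,0,0,0]]])

```text
clock: 5.57
tcp_pos: [0.4757, -0.2818, 0.2178]
ee_rot: [-3.125, -0.295, 0.003]
contact_force: [-0.0, -0.1, -2.7]
gripper_width: 0.316
finger_force: 40.1
```

Call:
jog_arm(steps=[[[-3,25,0,0,0,0],[-8,55,0,0,0,0],[-12,85,0,0,0,0],[-16,102,0,0,0,0],[-17,107,0,0,0,0]]])

```text
clock: 5.98
tcp_pos: [0.4587, -0.1748, 0.218]
ee_rot: [-3.125, -0.298, 0.003]
contact_force: [-0.2, -0.4, -2.7]
gripper_width: 0.317
finger_force: 40.3
```

Call:
jog_arm(steps=[[[0,0,-10,0,0,0],[0,0,-22,0,0,0],[0,0,-34,0,0,0],[0,0,-42,0,0,0],[0,0,-44,0,0,0]]])

```text
clock: 6.4
tcp_pos: [0.4593, -0.1792, 0.1732]
ee_rot: [3.128, 0.291, -0.003]
contact_force: [-0.4, -0.9, -2.3]
gripper_width: 0.313
finger_force: 40.3
```

Call:
jog_arm(steps=[[[0,0,0,0,0,0],[0,0,-2,0,0,0],[0,0,-4,0,0,0],[0,0,-5,0,0,0],[0,0,-5,0,0,0]]])

```text
clock: 6.82
tcp_pos: [0.4598, -0.1782, 0.1699]
ee_rot: [3.128, 0.293, 0.0]
contact_force: [-0.1, 0.2, -2.4]
gripper_width: 0.319
finger_force: 40.3
```

Call:
jog_arm(steps=[[[0,0,-0.5,0,0,0],[0,0,-1,0,0,0],[0,0,-1.5,0,0,0],[0,0,-1.5,0,0,0],[0,0,-1.5,0,0,0]]])

```text
clock: 7.23
tcp_pos: [0.46, -0.1781, 0.1688]
ee_rot: [-3.128, -0.293, -0.001]
contact_force: [-0.9, 2.2, 5.5]
gripper_width: 0.319
finger_force: 41.2
```

Call:
jog_arm(steps=[[[0,0,0,0,0,0],[0,0,0,0,0,0],[0,0,0,0,0,0],[0,0,0,0,0,0],[0,0,0,0,0,0]]], fingers=-1)

```text
clock: 7.65
tcp_pos: [0.4597, -0.1782, 0.1683]
ee_rot: [3.128, 0.293, -0.0]
contact_force: [0.3, -0.4, 0.1]
gripper_width: 0.99
finger_force: 0.0
```

Call:
jog_arm(steps=[[[0,0,10,0,0,0],[0,0,40,0,0,0],[0,0,80,0,0,0],[0,0,100,0,0,0],[0,0,100,0,0,0]]])

```text
clock: 8.07
tcp_pos: [0.4611, -0.1795, 0.2726]
ee_rot: [3.126, 0.292, 0.009]
contact_force: [1.1, 0.6, 0.5]
gripper_width: 1.002
finger_force: 0.0
```

Call:
jog_arm(steps=[[[50,190,0,0,0,-0.187],[50,190,0,0,0,-0.187],[50,190,0,0,0,-0.187],[50,190,0,0,0,-0.187],[50,190,0,0,0,-0.187]]])

```text
clock: 8.48
tcp_pos: [0.51, 0.0155, 0.2682]
ee_rot: [-3.141, -0.003, 0.001]
contact_force: [0.4, -0.0, -0.5]
gripper_width: 0.997
finger_force: 0.0
```

Call:
jog_arm(steps=[[[50,190,0,0,0,0],[50,190,0,0,0,0],[50,190,0,0,0,0],[50,190,0,0,0,0],[50,190,0,0,0,0]]])

```text
clock: 8.9
tcp_pos: [0.5597, 0.2062, 0.268]
ee_rot: [-3.141, -0.005, 0.001]
contact_force: [0.9, -0.6, -0.0]
gripper_width: 1.0
finger_force: 0.0
```

Run:
```python
from h import *
d=grab('top'); s=grab('scene'); print(telemetry.sense()['tcp_pos'],telemetry.sense()['qpos'].round(2))
i=cv2.resize(d['img'][165:305,265:440,::-1],None,fx=2.2,fy=2.2); j=cv2.resize(s['img'][170:370,200:400,::-1],(400,400)); 
o=np.zeros((400,790,3),np.uint8); o[:i.shape[0],:i.shape[1]]=i; o[:,390:]=j; cv2.imwrite('pics/e1.png',o)
c=np.array([cv2.minEnclosingCircle(blobs(d,(8,100,40),(30,255,255),(305,215,360,275))[0])[0]]); print(c)
lo,hi=(3,150,80),(12,255,255)
```

```text
[0.55994321 0.2081582  0.26727474] [-1.03  0.57  0.9   1.92 -0.56  0.92 -1.41]
[[328.9883728  249.03488159]]
```

View pics/e1.png

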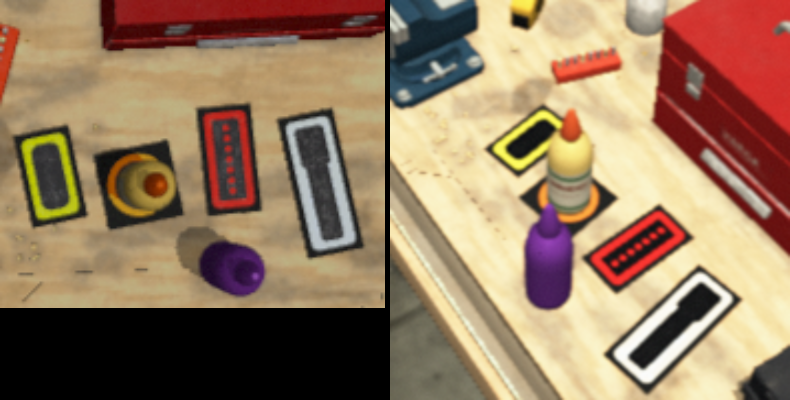

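The bottle stands inside the orange line: in the crop the base ring surrounds it at (140,183). The white mat is now fully visible, with its silhouette head at the far end (310,130), the same way round as the torch.

Run:
```python
from h import *
d=grab('top')
c=blobs(d,(0,0,130),(179,50,255),(390,212,434,286))[0]; print('mat_torch',rect(d,c,.002))
```

```text
mat_torch [ 459.8 -401.9  159.9   55.2   10.9]
```

Call:
jog_arm(steps=[[[22,47,-40,0,0,0],[22,47,-80,0,0,0],[22,47,-120,0,0,0],[22,47,-160,0,0,0],[22,47,-160,0,0,0]]])

```text
clock: 9.47
tcp_pos: [0.579, 0.2472, 0.1034]
ee_rot: [3.138, -0.001, -0.01]
contact_force: [-0.1, 0.7, -0.4]
gripper_width: 0.998
finger_force: 0.0
```

Call:
jog_arm(steps=[[[0,0,0,0,0,0],[0,0,0,0,0,0]]])

```text
clock: 9.63
tcp_pos: [0.5823, 0.2471, 0.1095]
ee_rot: [3.141, -0.004, 0.0]
contact_force: [0.4, 0.9, 0.8]
gripper_width: 1.0
finger_force: 0.0
```

Run:
```python
from h import *
d=grab('top')
s=grab('scene')
i=cv2.resize(s['img'][95:205,190:330,::-1],None,fx=5,fy=5); cv2.imwrite('pics/f1.png',i)
print(telemetry.sense()['tcp_pos'],telemetry.sense()['qpos'].round(2),s['xyz'])
```

```text
[0.58312912 0.2480808  0.11099396] [-0.92  0.79  0.69  1.96 -0.79  0.69 -1.3 ] [-0.01192936 -0.8244979   1.12972502]
```

View pics/f1.png

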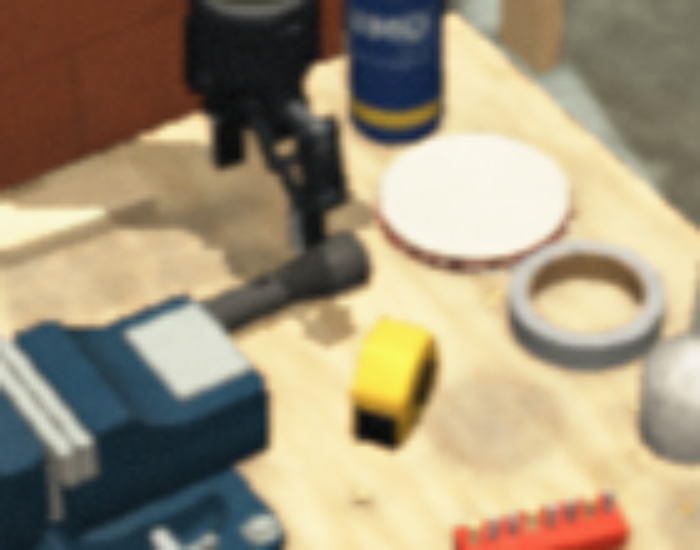

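The crop shows the open gripper above the torch barrel, tips near (315,235). The vise and the blue can are clear of it.

Call:
jog_arm(steps=[[[0,8,-15,0,0,0],[0,8,-30,0,0,0],[0,8,-45,0,0,0],[0,8,-57,0,0,0],[0,8,-57,0,0,0]]])

```text
clock: 10.15
tcp_pos: [0.5803, 0.2564, 0.0485]
ee_rot: [3.14, -0.0, -0.006]
contact_force: [0.3, 0.3, -0.5]
gripper_width: 1.001
finger_force: 0.0
```

Call:
jog_arm(steps=[[[0,0,-8,0,0,0],[0,0,-16,0,0,0],[0,0,-21,0,0,0],[0,0,-21,0,0,0],[0,0,-21,0,0,0]]])

```text
clock: 10.57
tcp_pos: [0.5817, 0.2566, 0.0301]
ee_rot: [3.141, -0.001, -0.001]
contact_force: [-0.2, 1.0, 0.1]
gripper_width: 0.999
finger_force: 0.0
```

Call:
jog_arm(steps=[[[0,0,0,0,0,0],[0,0,0,0,0,0],[0,0,0,0,0,0],[0,0,0,0,0,0],[0,0,0,0,0,0]]], fingers=1, grip_force=50)

```text
clock: 10.98
tcp_pos: [0.5819, 0.257, 0.0308]
ee_rot: [-3.141, 0.0, -0.001]
contact_force: [2.5, 0.2, -1.6]
gripper_width: 0.344
finger_force: 49.5
```

Call:
jog_arm(steps=[[[0,0,15,0,0,0],[0,0,45,0,0,0],[0,0,85,0,0,0],[0,0,125,0,0,0],[0,0,160,0,0,0]]])

```text
clock: 11.4
tcp_pos: [0.5815, 0.2562, 0.1934]
ee_rot: [3.141, -0.002, 0.0]
contact_force: [0.6, 1.0, -3.4]
gripper_width: 0.342
finger_force: 49.7
```

Call:
jog_arm(steps=[[[-8,-30,20,0,0,0],[-16,-65,40,0,0,0],[-25,-100,60,0,0,0],[-33,-130,80,0,0,0],[-40,-150,80,0,0,0]]])

```text
clock: 11.82
tcp_pos: [0.5419, 0.1027, 0.2746]
ee_rot: [-3.14, 0.007, -0.007]
contact_force: [0.4, -0.7, -2.8]
gripper_width: 0.339
finger_force: 50.1
```

Call:
jog_arm(steps=[[[-60,-190,0,0,0,0],[-60,-190,0,0,0,0],[-60,-190,0,0,0,0],[-60,-190,0,0,0,0],[-60,-190,0,0,0,0]]])

```text
clock: 12.23
tcp_pos: [0.4796, -0.0861, 0.2713]
ee_rot: [-3.141, 0.004, -0.0]
contact_force: [0.5, -0.8, -2.7]
gripper_width: 0.344
finger_force: 50.0
```

Call:
jog_arm(steps=[[[-22,-195,0,0,0,0.188],[-22,-195,0,0,0,0.188],[-22,-195,0,0,0,0.188],[-22,-195,0,0,0,0.188],[-22,-195,0,0,0,0.188]]])

```text
clock: 12.65
tcp_pos: [0.4579, -0.282, 0.2716]
ee_rot: [3.127, 0.289, 0.001]
contact_force: [0.6, 0.4, -2.4]
gripper_width: 0.342
finger_force: 50.0
```

Call:
jog_arm(steps=[[[0,-40,0,0,0,0],[0,-80,0,0,0,0],[0,-110,0,0,0,0],[0,-124,0,0,0,0],[0,-124,0,0,0,0]]])

```text
clock: 13.07
tcp_pos: [0.4578, -0.4063, 0.2713]
ee_rot: [3.126, 0.286, -0.001]
contact_force: [-0.0, 0.8, -2.2]
gripper_width: 0.342
finger_force: 50.1
```

Call:
jog_arm(steps=[[[1,4,-40,0,0,0],[1,4,-80,0,0,0],[1,4,-120,0,0,0],[1,4,-150,0,0,0],[1,4,-160,0,0,0]]])

```text
clock: 13.48
tcp_pos: [0.4594, -0.3955, 0.1069]
ee_rot: [-3.123, -0.295, 0.007]
contact_force: [-0.1, 0.6, -1.8]
gripper_width: 0.344
finger_force: 49.9
```

Call:
jog_arm(steps=[[[0,0,-25,0,0,0],[0,0,-45,0,0,0],[0,0,-60,0,0,0],[0,0,-68,0,0,0],[0,0,-68,0,0,0]]])

```text
clock: 13.9
tcp_pos: [0.4607, -0.3977, 0.0421]
ee_rot: [-3.127, -0.295, 0.001]
contact_force: [-0.3, 0.2, -2.7]
gripper_width: 0.34
finger_force: 50.2
```

Call:
jog_arm(steps=[[[0,0,0,0,0,0],[0,0,0,0,0,0],[0,0,0,0,0,0]]])

```text
clock: 14.15
tcp_pos: [0.4613, -0.3986, 0.0437]
ee_rot: [3.126, 0.295, 0.002]
contact_force: [-0.3, 0.3, -2.0]
gripper_width: 0.338
finger_force: 50.2
```

Call:
jog_arm(steps=[[[-1.5,-3,-4,0,0,0],[-1.5,-3,-8,0,0,0],[-1.5,-3,-9,0,0,0],[-1.5,-3,-9,0,0,0],[-1.5,-3,-9,0,0,0]]])

```text
clock: 14.57
tcp_pos: [0.4591, -0.4012, 0.0332]
ee_rot: [-3.127, -0.294, 0.0]
contact_force: [-0.0, 0.2, -2.6]
gripper_width: 0.349
finger_force: 50.2
```

Call:
jog_arm(steps=[[[0,0,-0.5,0,0,0],[0,0,-1,0,0,0],[0,0,-1.5,0,0,0],[0,0,-1.5,0,0,0]]])

```text
clock: 14.9
tcp_pos: [0.4592, -0.4012, 0.0327]
ee_rot: [-3.128, -0.294, -0.001]
contact_force: [-1.3, 2.3, 9.0]
gripper_width: 0.349
finger_force: 51.6
```

Call:
jog_arm(steps=[[[0,0,0,0,0,0],[0,0,0,0,0,0],[0,0,0,0,0,0],[0,0,0,0,0,0],[0,0,0,0,0,0]]], fingers=-1)

```text
clock: 15.32
tcp_pos: [0.4592, -0.4012, 0.0318]
ee_rot: [3.128, 0.295, -0.0]
contact_force: [-0.7, 0.2, 0.4]
gripper_width: 0.993
finger_force: 0.0
```

Call:
jog_arm(steps=[[[0,0,10,0,0,0],[0,0,40,0,0,0],[0,0,80,0,0,0],[0,0,120,0,0,0],[0,0,160,0,0,0]]])

```text
clock: 15.73
tcp_pos: [0.4586, -0.401, 0.194]
ee_rot: [-3.127, -0.293, 0.002]
contact_force: [0.8, 0.0, 0.9]
gripper_width: 1.006
finger_force: 0.0
```

Call:
jog_arm(steps=[[[5,10,40,0,0,0],[5,40,75,0,0,0],[5,80,80,0,0,-0.1],[10,115,80,0,0,-0.2],[15,145,80,0,0,-0.25]]])

```text
clock: 16.15
tcp_pos: [0.4739, -0.2539, 0.2732]
ee_rot: [-3.138, 0.107, -0.003]
contact_force: [0.6, 1.1, -0.2]
gripper_width: 0.997
finger_force: 0.0
```

Call:
jog_arm(steps=[[[40,190,0,0,0,-0.214],[40,190,0,0,0,-0.214],[40,190,0,0,0,-0.214],[40,190,0,0,0,-0.214],[40,190,0,0,0,-0.214]]])

```text
clock: 16.57
tcp_pos: [0.5144, -0.062, 0.272]
ee_rot: [-3.111, 0.428, 0.001]
contact_force: [0.0, -0.2, -0.9]
gripper_width: 1.003
finger_force: 0.0
```

Call:
jog_arm(steps=[[[97,62,-30,0,0,0],[97,62,-60,0,0,0],[97,62,-90,0,0,0],[97,62,-120,0,0,0],[97,62,-130,0,0,0]]])

```text
clock: 16.98
tcp_pos: [0.6119, -0.0015, 0.1386]
ee_rot: [-3.112, 0.427, 0.003]
contact_force: [-1.0, -0.1, 0.4]
gripper_width: 0.999
finger_force: 0.0
```

Run:
```python
from h import *
d=grab('top'); s=grab('scene'); t=telemetry.sense(); print(t['tcp_pos'],t['qpos'].round(2)); 
y=R.from_rotvec(t['ee_rot']).apply([0,1,0]); print(np.degrees(np.arctan2(y[1],y[0])))
i=cv2.resize(d['img'][165:305,265:440,::-1],None,fx=2.2,fy=2.2); j=cv2.resize(s['img'][170:370,200:400,::-1],(400,400)); 
o=np.zeros((400,790,3),np.uint8); o[:i.shape[0],:i.shape[1]]=i; o[:,390:]=j; cv2.imwrite('pics/g1.png',o)
```

```text
[ 0.60982392 -0.00308308  0.13875109] [-0.58  0.76  0.8   1.99 -0.81  0.75 -1.13]
-105.7508059930336
```

View pics/g1.png

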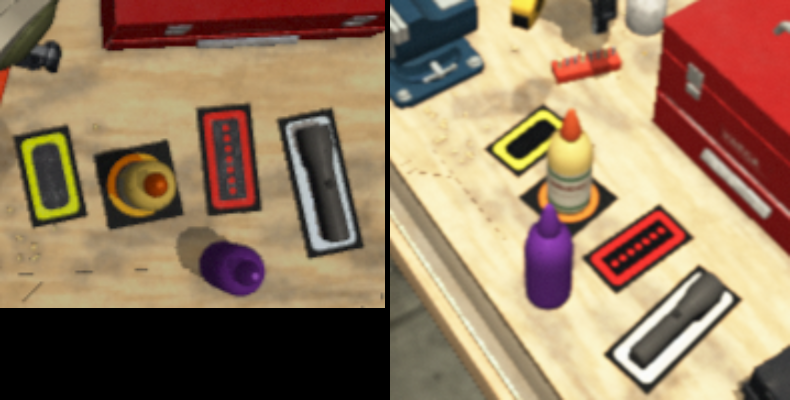

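The torch lies inside the white line: in the top crop it is at (325,180), aligned and head at the far end. Now the bit box.

Call:
jog_arm(steps=[[[1,-1,-30,0,0,0],[1,-1,-55,0,0,0],[1,-1,-75,0,0,0],[1,-1,-85,0,0,0],[1,-1,-85,0,0,0]]])

```text
clock: 17.5
tcp_pos: [0.6118, -0.0057, 0.057]
ee_rot: [3.111, -0.434, -0.001]
contact_force: [-0.1, -0.7, 0.0]
gripper_width: 0.997
finger_force: 0.0
```

Call:
jog_arm(steps=[[[0,0,-8,0,0,0],[0,0,-16,0,0,0],[0,0,-23,0,0,0],[0,0,-25,0,0,0],[0,0,-25,0,0,0]]])

```text
clock: 17.92
tcp_pos: [0.6121, -0.0052, 0.0316]
ee_rot: [-3.111, 0.432, 0.001]
contact_force: [0.4, -0.5, 0.9]
gripper_width: 1.0
finger_force: 0.0
```

Call:
jog_arm(steps=[[[0,0,0,0,0,0],[0,0,0,0,0,0],[0,0,0,0,0,0]]])

```text
clock: 18.17
tcp_pos: [0.6124, -0.0053, 0.0321]
ee_rot: [-3.112, 0.433, -0.001]
contact_force: [-0.1, -0.7, -0.0]
gripper_width: 1.003
finger_force: 0.0
```

Call:
jog_arm(steps=[[[-1.5,1,-2,0,0,0],[-1.5,1,-4,0,0,0],[-1.5,1,-4,0,0,0],[-1.5,1,-4,0,0,0]]])

```text
clock: 18.5
tcp_pos: [0.6106, -0.0041, 0.0277]
ee_rot: [-3.112, 0.432, 0.0]
contact_force: [-0.9, 0.0, 0.0]
gripper_width: 0.997
finger_force: 0.0
```

Call:
jog_arm(steps=[[[0,0,0,0,0,0],[0,0,0,0,0,0],[0,0,0,0,0,0],[0,0,0,0,0,0],[0,0,0,0,0,0]]], fingers=1, grip_force=50)

```text
clock: 18.92
tcp_pos: [0.6108, -0.0042, 0.0281]
ee_rot: [-3.111, 0.432, -0.0]
contact_force: [-0.2, 0.7, -0.5]
gripper_width: 0.382
finger_force: 49.8
```

Call:
jog_arm(steps=[[[0,0,10,0,0,0],[0,0,40,0,0,0],[0,0,80,0,0,0],[0,0,120,0,0,0],[0,0,160,0,0,0]]])

```text
clock: 19.33
tcp_pos: [0.6099, -0.0045, 0.1898]
ee_rot: [3.111, -0.434, -0.002]
contact_force: [1.1, 0.7, -0.8]
gripper_width: 0.385
finger_force: 50.1
```

Call:
jog_arm(steps=[[[-20,-15,20,0,0,0],[-45,-30,45,0,0,0.1],[-70,-50,65,0,0,0.2],[-90,-80,65,0,0,0.3],[-100,-100,65,0,0,0.354]]])

```text
clock: 19.75
tcp_pos: [0.508, -0.1062, 0.2547]
ee_rot: [-3.138, -0.129, -0.002]
contact_force: [-0.5, 0.2, -2.6]
gripper_width: 0.386
finger_force: 50.2
```

Call:
jog_arm(steps=[[[-5,-35,0,0,0,0],[-10,-75,0,0,0,0],[-15,-115,0,0,0,0],[-19,-155,0,0,0,0],[-19,-185,0,0,0,0]]])

```text
clock: 20.17
tcp_pos: [0.4898, -0.2926, 0.2538]
ee_rot: [3.138, 0.118, 0.0]
contact_force: [0.8, 0.9, -0.3]
gripper_width: 0.383
finger_force: 50.2
```

Call:
jog_arm(steps=[[[0,0,-30,0,0,0],[0,0,-60,0,0,0],[0,0,-90,0,0,0],[0,0,-120,0,0,0],[0,0,-145,0,0,0]]])

```text
clock: 20.58
tcp_pos: [0.491, -0.289, 0.1065]
ee_rot: [-3.139, -0.122, 0.002]
contact_force: [0.7, -0.1, -0.8]
gripper_width: 0.386
finger_force: 50.2
```

Call:
jog_arm(steps=[[[0,0,-25,0,0,0],[0,0,-45,0,0,0],[0,0,-60,0,0,0],[0,0,-68,0,0,0],[0,0,-68,0,0,0]]])

```text
clock: 21.0
tcp_pos: [0.491, -0.2891, 0.0388]
ee_rot: [-3.138, -0.122, 0.003]
contact_force: [-0.3, -0.4, -1.7]
gripper_width: 0.39
finger_force: 50.2
```

Run:
```python
from h import *
s=grab('scene'); t=telemetry.sense(); print(t['tcp_pos'],t['qpos'].round(2)); 
y=R.from_rotvec(t['ee_rot']).apply([0,1,0]); print(np.degrees(np.arctan2(y[1],y[0])))
cv2.imwrite('pics/h1.png',cv2.resize(s['img'][190:350,250:430,::-1],None,fx=3,fy=3))
```

```text
[ 0.49140729 -0.28931984  0.03979773] [ 0.15  0.79  0.43  2.12 -0.84  0.41 -0.23]
-85.56585881678667
```

View pics/h1.png

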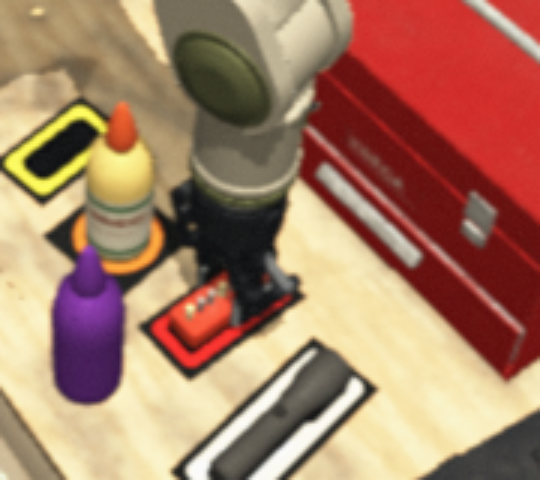

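The crop shows the red block held level over the red outline near (215,310), clear of the bottle at (120,200).

Call:
jog_arm(steps=[[[-0.5,0,-4,0,0,0],[-0.5,0,-7,0,0,0],[-0.5,0,-8.5,0,0,0],[-0.5,0,-8.5,0,0,0],[-0.5,0,-8.5,0,0,0]]])

```text
clock: 21.47
tcp_pos: [0.4914, -0.2892, 0.0316]
ee_rot: [3.139, 0.122, 0.001]
contact_force: [-0.0, -0.3, -1.0]
gripper_width: 0.383
finger_force: 50.2
```

Call:
jog_arm(steps=[[[0,0,-0.5,0,0,0],[0,0,-1,0,0,0],[0,0,-1.5,0,0,0],[0,0,-1.5,0,0,0]]])

```text
clock: 21.8
tcp_pos: [0.4913, -0.2892, 0.0301]
ee_rot: [-3.139, -0.122, -0.0]
contact_force: [0.4, 1.0, 2.1]
gripper_width: 0.387
finger_force: 50.6
```

Call:
jog_arm(steps=[[[0,0,0,0,0,0],[0,0,0,0,0,0],[0,0,0,0,0,0],[0,0,0,0,0,0],[0,0,0,0,0,0]]], fingers=-1)

```text
clock: 22.22
tcp_pos: [0.4912, -0.2892, 0.0298]
ee_rot: [-3.139, -0.122, 0.0]
contact_force: [-0.4, -0.6, -0.4]
gripper_width: 0.998
finger_force: 0.0
```

Call:
jog_arm(steps=[[[0,0,10,0,0,0],[0,0,40,0,0,0],[0,0,80,0,0,0],[0,0,120,0,0,0],[0,0,160,0,0,0]]])

```text
clock: 22.63
tcp_pos: [0.4904, -0.2891, 0.192]
ee_rot: [-3.139, -0.121, 0.002]
contact_force: [1.3, 0.4, 1.1]
gripper_width: 0.999
finger_force: 0.0
```

Call:
jog_arm(steps=[[[0,5,40,0,0,0],[5,30,75,0,0,0],[10,70,80,0,0,0.1],[15,110,80,0,0,0.2],[20,145,80,0,0,0.3]]])

```text
clock: 23.05
tcp_pos: [0.5111, -0.1421, 0.2713]
ee_rot: [-3.084, -0.597, -0.003]
contact_force: [0.5, 0.3, -0.7]
gripper_width: 0.998
finger_force: 0.0
```

Call:
jog_arm(steps=[[[60,180,0,0,0,0.255],[60,180,0,0,0,0.255],[60,180,0,0,0,0.255],[60,180,0,0,0,0.255],[60,180,0,0,0,0.255]]])

```text
clock: 23.47
tcp_pos: [0.5719, 0.0409, 0.2703]
ee_rot: [-2.982, -0.983, -0.001]
contact_force: [-0.3, 0.9, -0.8]
gripper_width: 1.0
finger_force: 0.0
```

Run:
```python
from h import *
d=grab('top'); s=grab('scene'); t=telemetry.sense(); print(t['tcp_pos'],t['qpos'].round(2)); 
y=R.from_rotvec(t['ee_rot']).apply([0,1,0]); print(np.degrees(np.arctan2(y[1],y[0])))
i=cv2.resize(d['img'][165:305,265:440,::-1],None,fx=2.2,fy=2.2); j=cv2.resize(s['img'][120:320,200:400,::-1],(400,400)); 
o=np.zeros((400,790,3),np.uint8); o[:i.shape[0],:i.shape[1]]=i; o[:,390:]=j; cv2.imwrite('pics/i1.png',o)
```

```text
[0.57198315 0.04095945 0.26980974] [-0.65  0.48  0.7   1.97 -0.41  0.84 -0.66]
-53.33981949415381
```

View pics/i1.png

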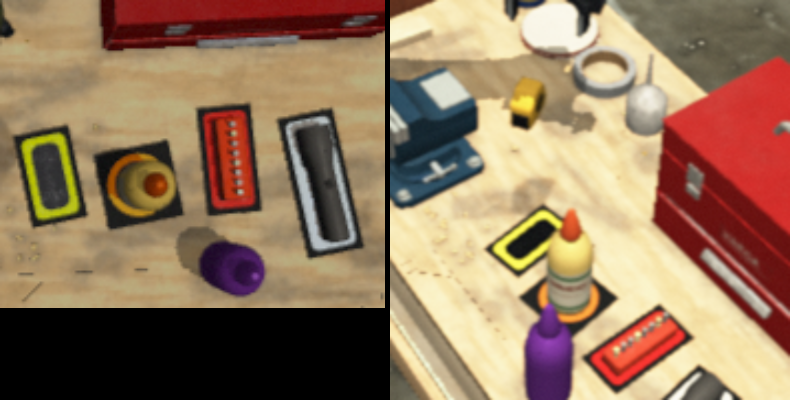

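The bit box lies inside the red line: at (230,160) in the top crop, bits in a row along the outline. Now the tape measure.

Call:
jog_arm(steps=[[[28,30,0,0,0,0],[28,65,-20,0,0,0],[28,93,-50,0,0,0],[28,93,-90,0,0,0],[28,93,-125,0,0,0]]])

```text
clock: 23.98
tcp_pos: [0.5987, 0.1305, 0.1437]
ee_rot: [-2.984, -0.982, -0.001]
contact_force: [-0.1, -0.1, -0.1]
gripper_width: 1.002
finger_force: 0.0
```

Call:
jog_arm(steps=[[[0,0,-20,0,0,0],[0,0,-40,0,0,0],[0,0,-50,0,0,0],[0,0,-50,0,0,0],[0,0,-50,0,0,0]]])

```text
clock: 24.4
tcp_pos: [0.5994, 0.1279, 0.0955]
ee_rot: [2.986, 0.976, -0.0]
contact_force: [0.4, 0.3, 0.5]
gripper_width: 1.0
finger_force: 0.0
```

Call:
jog_arm(steps=[[[0,0,0,0,0,0],[0,0,0,0,0,0],[0,0,0,0,0,0]]])

```text
clock: 24.65
tcp_pos: [0.5998, 0.1289, 0.0961]
ee_rot: [-2.986, -0.978, -0.003]
contact_force: [1.0, 1.2, 0.6]
gripper_width: 1.003
finger_force: 0.0
```

Run:
```python
from h import *
s=grab('scene'); t=telemetry.sense(); print(t['tcp_pos'],t['qpos'].round(2)); 
cv2.imwrite('pics/j1.png',cv2.resize(s['img'][110:210,210:330,::-1],None,fx=5,fy=5))
```

```text
[0.59962841 0.1290176  0.09587587] [-0.62  0.73  0.49  2.   -0.64  0.56 -0.62]
```

View pics/j1.png

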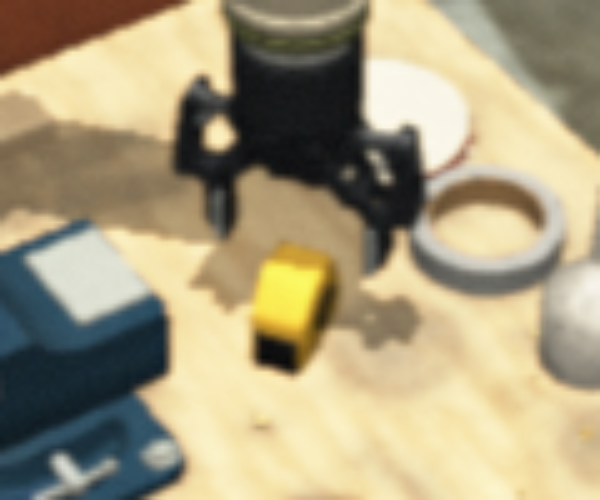

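The crop shows the open fingers straddling the yellow case at (290,300), with clear gaps both sides. I'll shift 5 mm in +y and go down.

Call:
jog_arm(steps=[[[0,5.5,0,0,0,0],[0,5.5,-12,0,0,0],[0,5.5,-25,0,0,0],[0,5.5,-38,0,0,0],[0,5.5,-45,0,0,0]]])

```text
clock: 25.12
tcp_pos: [0.5982, 0.1343, 0.0473]
ee_rot: [-2.985, -0.978, 0.004]
contact_force: [-0.2, 0.2, -1.0]
gripper_width: 1.002
finger_force: 0.0
```

Call:
jog_arm(steps=[[[0,0,-5,0,0,0],[0,0,-11,0,0,0],[0,0,-11,0,0,0],[0,0,-11,0,0,0]]])

```text
clock: 25.45
tcp_pos: [0.5992, 0.134, 0.0385]
ee_rot: [2.986, 0.977, -0.001]
contact_force: [0.0, -0.9, 0.4]
gripper_width: 0.998
finger_force: 0.0
```

Call:
jog_arm(steps=[[[0,0,0,0,0,0],[0,0,0,0,0,0],[0,0,0,0,0,0],[0,0,0,0,0,0],[0,0,0,0,0,0]]], fingers=1, grip_force=50)

```text
clock: 25.87
tcp_pos: [0.5992, 0.1347, 0.0394]
ee_rot: [-2.985, -0.978, -0.0]
contact_force: [-1.1, 1.1, 2.9]
gripper_width: 0.394
finger_force: 49.2
```

Call:
jog_arm(steps=[[[0,0,10,0,0,0],[0,0,40,0,0,0],[0,0,80,0,0,0],[0,0,120,0,0,0],[0,0,140,0,0,0]]])

```text
clock: 26.28
tcp_pos: [0.6001, 0.1338, 0.1833]
ee_rot: [2.986, 0.976, 0.005]
contact_force: [0.2, -0.1, -3.1]
gripper_width: 0.393
finger_force: 50.7
```

Call:
jog_arm(steps=[[[0,-20,20,0,0,0],[0,-55,30,0,0,-0.1],[0,-95,30,0,0,-0.2],[-10,-125,30,0,0,-0.3],[-25,-145,30,0,0,-0.4]]])

```text
clock: 26.7
tcp_pos: [0.5743, -0.0145, 0.2101]
ee_rot: [3.12, 0.352, 0.003]
contact_force: [0.3, 0.1, -3.6]
gripper_width: 0.395
finger_force: 50.7
```

Call:
jog_arm(steps=[[[-30,-20,0,0,0,-0.043],[-65,-40,0,0,0,-0.043],[-90,-50,0,0,0,-0.043],[-106,-57,0,0,0,-0.043],[-106,-57,-10,0,0,-0.043]]])

```text
clock: 27.12
tcp_pos: [0.4645, -0.0693, 0.2002]
ee_rot: [-3.126, -0.291, 0.0]
contact_force: [0.0, 0.0, -3.4]
gripper_width: 0.39
finger_force: 50.7
```

Call:
jog_arm(steps=[[[0,0,-30,0,0,0],[0,0,-60,0,0,0],[0,0,-90,0,0,0],[0,0,-120,0,0,0],[0,0,-140,0,0,0]]])

```text
clock: 27.53
tcp_pos: [0.4681, -0.0673, 0.0568]
ee_rot: [-3.127, -0.298, 0.002]
contact_force: [-0.6, 0.0, -3.4]
gripper_width: 0.391
finger_force: 50.5
```

Call:
jog_arm(steps=[[[0,0,-5,0,0,0],[0,0,-5,0,0,0],[0,0,-5,0,0,0]]])

```text
clock: 27.78
tcp_pos: [0.4686, -0.068, 0.0544]
ee_rot: [-3.127, -0.297, -0.001]
contact_force: [0.0, 0.3, -3.8]
gripper_width: 0.391
finger_force: 50.7
```

Run:
```python
from h import *
s=grab('scene'); t=telemetry.sense(); print(t['tcp_pos'],t['qpos'].round(2)); 
y=R.from_rotvec(t['ee_rot']).apply([0,1,0]); print(np.degrees(np.arctan2(y[1],y[0])))
```

```text
[ 0.46881367 -0.06788348  0.05479728] [-0.18  0.69  0.3   2.33 -0.94  0.24 -0.4 ]
-79.13573511397398
```

Call:
jog_arm(steps=[[[0,0,-5,0,0,0],[0,0,-9,0,0,0],[0,0,-12,0,0,0],[0,0,-12,0,0,0],[0,0,-12,0,0,0]]])

```text
clock: 28.25
tcp_pos: [0.4682, -0.0676, 0.0418]
ee_rot: [-3.127, -0.298, 0.0]
contact_force: [1.0, 0.3, -4.2]
gripper_width: 0.387
finger_force: 50.8
```

Call:
jog_arm(steps=[[[0,0,-0.5,0,0,0],[0,0,-1,0,0,0],[0,0,-1.5,0,0,0],[0,0,-1.5,0,0,0]]])

```text
clock: 28.58
tcp_pos: [0.4683, -0.0677, 0.0412]
ee_rot: [-3.127, -0.297, -0.002]
contact_force: [-2.0, 0.2, 12.4]
gripper_width: 0.39
finger_force: 52.9
```

Contact. Release, retreat and check.

Call:
jog_arm(steps=[[[0,0,0,0,0,0],[0,0,0,0,0,0],[0,0,0,0,0,0],[0,0,0,0,0,0],[0,0,0,0,0,0]]], fingers=-1)

```text
clock: 29.0
tcp_pos: [0.4682, -0.0677, 0.0403]
ee_rot: [3.127, 0.298, -0.0]
contact_force: [0.8, 0.3, -0.3]
gripper_width: 0.996
finger_force: 0.0
```

Call:
jog_arm(steps=[[[0,0,10,0,0,0],[0,0,40,0,0,0],[0,0,80,0,0,0],[0,0,120,0,0,0],[0,0,160,0,0,0]]])

```text
clock: 29.42
tcp_pos: [0.4673, -0.0679, 0.2017]
ee_rot: [3.127, 0.297, -0.004]
contact_force: [1.5, 0.8, -0.0]
gripper_width: 1.001
finger_force: 0.0
```

Call:
jog_arm(steps=[[[30,15,35,0,0,0],[60,40,60,0,0,0],[90,70,70,0,0,0],[110,100,70,0,0,0],[120,135,70,0,0,0]]])

```text
clock: 29.83
tcp_pos: [0.5909, 0.0675, 0.2721]
ee_rot: [3.127, 0.296, 0.007]
contact_force: [1.3, 0.5, 0.1]
gripper_width: 0.999
finger_force: 0.0
```

Call:
jog_arm(steps=[[[0,40,0,0,0,0],[0,80,0,0,0,0],[0,120,0,0,0,0],[0,120,0,0,0,0],[0,120,0,0,0,0]]])

```text
clock: 30.25
tcp_pos: [0.5874, 0.1899, 0.2694]
ee_rot: [3.126, 0.306, -0.002]
contact_force: [0.5, -0.5, -0.2]
gripper_width: 0.998
finger_force: 0.0
```

Run:
```python
from h import *
d=grab('top'); s=grab('scene')
i=cv2.resize(d['img'][165:305,265:440,::-1],None,fx=2.2,fy=2.2); j=cv2.resize(s['img'][170:370,200:400,::-1],(400,400)); 
o=np.zeros((400,790,3),np.uint8); o[:i.shape[0],:i.shape[1]]=i; o[:,390:]=j
k=cv2.resize(d['img'][210:280,265:315,::-1],None,fx=1.3,fy=1.3);o[309:400,0:65]=k
cv2.imwrite('pics/k1.png',o)
```

```text
(no output)
```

View pics/k1.png

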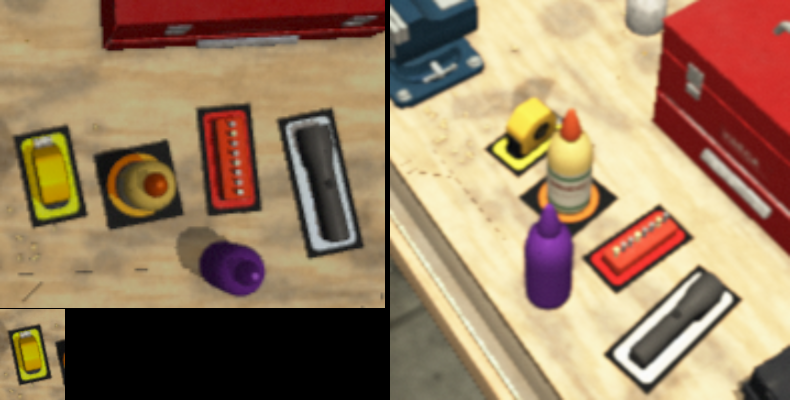

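All four things are on their mats in this crop. I'll use the last picture to check the tape measure, seen at (50,175).

Run:
```python
from h import *
d=grab('top'); s=grab('scene')
a=cv2.resize(d['img'][216:274,265:315,::-1],(400,464),interpolation=cv2.INTER_CUBIC)
u=proj(s,[.474,-.068,.02])[0]; print(u)
x,y=int(u[0])-25,int(u[1])-30
b=cv2.resize(s['img'][y:y+58,x:x+50,::-1],(400,464),interpolation=cv2.INTER_CUBIC)
cv2.imwrite('pics/l1.png',np.hstack([a,b]))
# ideal tape box (top face & base) and mat line corners in crop pixels
def box(L,W,z,c=(473.8,-68.4),yaw=11):
    t=np.radians(yaw); e=np.array([np.cos(t),np.sin(t)]); n=np.array([-e[1],e[0]])
    return np.array([[*((np.array(c)+i*L/2*e+j*W/2*n)/1000),z] for i,j in((1,1),(1,-1),(-1,-1),(-1,1))])
for L,W,z in((100,54,.002),(82,36,.002)):
    print(L,((proj(d,box(L,W,z))-[265,216]+.5)*8).round(),((proj(s,box(L,W,z))-[x,y]+.5)*8).round())
```

```text
[270.11611505 235.16028754]
100 [[ 75. 105.]
 [231.  72.]
 [293. 361.]
 [136. 394.]] [[254. 158.]
 [363. 243.]
 [155. 407.]
 [ 45. 316.]]
82 [[107. 125.]
 [210. 103.]
 [261. 340.]
 [157. 362.]] [[253. 186.]
 [327. 243.]
 [156. 376.]
 [ 82. 316.]]
```

View pics/l1.png

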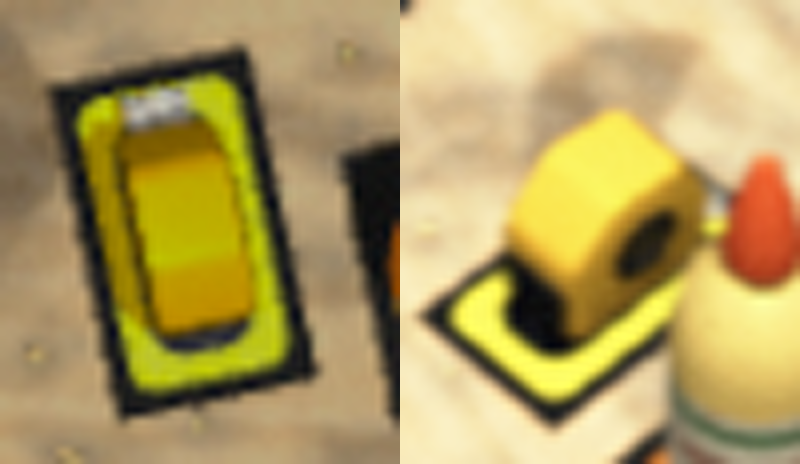

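The left half shows the case centred on the silhouette. Its near end is at (205,350), against an ideal of about (209,351). The hook end is at (155,90), still inside the line even with its height parallax. The gold strip on the left is shadow. The fit is good, so I'll hand in.

```bash
python3 -c "
from workcell import ticket; print(ticket.close_job())"
```

```text
the job is handed in; nothing more can be done
None
```

The glue bottle, torch, bit box and tape measure are each on their own mats, inside the lines in the last camera views, with the bottle moved first. The job was handed in at about 30 s; no verdict came back.

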